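# Re-rack the leather finishes in reverse order

### The arm

A 6-joint arm with a two-finger parallel gripper is mounted at the origin on the work surface. World frame = base frame: x ahead of the robot, y to its left, z up, the work surface at z = 0. Lengths are in mm, angles in rad, forces in N, time in s.
With the tool pointing down it reaches from about 275 to 825 mm from the base axis. Payload 4.9 kg.
Tool frame: the origin (TCP) lies at the very end of the fingers, on their centre line; the grasp point (between the pads) lies 19 mm behind it; z points along the fingers, y is the direction in which the jaws open and shut (so a half turn about z gives the same grasp; the last joint's range is limited). The gripper opens to 85 mm and grips with 20 to 120 N. Pads are 22 mm wide; open, the fingers measure 114 mm over their backs; the gripper's body (76 mm by 85 mm) begins 54 mm behind the grasp point. The pads swing forward as they close: fully open they stand 13 mm farther back than shut.
Start: joints at [-0.134, 0.326, -0.193, 1.052, 0, 1.437], TCP at [550.017, 0.009, 231.281] pointing down, gripper open.
Joint ranges: [-2.65, 2.65], [-0.97, 1.79], [-1.3, 1.35], [-1.93, 2.1], [-1.47, 1.37], [-3.14, 3.14]. Speed limits (rad/s): [2.57, 2.57, 3.14, 3.14, 3.14, 3.14].

### API

Orientations are given as [roll, pitch, yaw] about the fixed x, y, z axes, in that order (R = Rz(yaw) Ry(pitch) Rx(roll)).
In Python, from bench import bot, solve_ik, imaging gives the robot as it stands. Calls block until the motion is done:
- bot.move_ptp(position, orientation): joint-space move of the TCP to a pose.
- bot.movel(position, rot=None, max_speed=150, threshold=None): straight line of the TCP; rot=None keeps the orientation; max_speed is the mean speed in mm/s. With threshold (N) it stops when the force on the tool has changed by that much, and returns True; else False.
- bot.move_j(angles): joint-space move.
- bot.grip(opening, effort=None): opening from 0.0 (shut) to 1.0 (fully open); effort is the grip in N (None keeps the last); returns when the fingers have stopped.
- bot.dwell(seconds).
- solve_ik(position, orientation): joint angles nearest the present ones, or None.
- bot.get_state(): the state.
- imaging.capture(name): name is "scene" or "side" or "wrist"; returns the picture (400x640x3 uint8, blue, green, red); there is no depth.
- imaging.camera_model(name): a dict with "K" (3x3 intrinsics, pixels), "k1" (the pictures are not rectified: a ray, as slopes to the right and down, at radius r is drawn at 1 + k1 r^2 times it, then the intrinsics apply), "position" and "rotation" of the camera in the world. Camera axes: x right, y up, looking along -z (the intrinsics and any distortion apply to the point x, -y, -z); pixel columns grow to the right and rows downward; lengths in mm; the calibration is good to about 2 mm. A picture is of the moment at which its call begins: read the wrist's pose just before it. camera_model takes no time and is no camera call; for the wrist camera it gives the pose at the moment of the call.
A pose or a line that the arm cannot do raises bot.IKError and nothing moves.
- bot.sign_off(): hands the job in, once; it reports no verdict.
The state is a dict: "t": time; "qpos": joint angles; "joint_velocities": joint speeds; "effort": joint torques, N m; "tcp_pos": TCP position; "orientation": TCP orientation; "contact_force": force on the tool from outside, world axes, zero at the start; "wrist_torque": the same for the moment, N m; "opening": opening from 0.0 (shut) to 1.0 (fully open).
Only numpy, scipy, OpenCV 4.12 (cv2) and the standard library are available. Lean on these libraries where they do the work, as an engineer would, in place of code of your own. Each camera call takes 0.05 s, during which the arm holds its last target.

### The job

Move the four leather-finish containers from the plywood carrier into the grey bench rack, one to a cell, in reverse order: the one next to the carrier's finger-hole tab goes into the rack cell farthest from the rack's finger-hole tab, and so on along the row. Set each one down gently, upright on the cell floor; do not drop any or let any tip over.

Things in the scene. Friction and masses are not known exactly. Their poses are not given: they have to be found in the camera images.
- carrier: Plywood carrier with a square cork pad in each cell; holds the containers at first. Fixed tray 270 x 72 mm, four 60 x 60 mm cells in a row along its x, centres at x -99, -33, 33, 99 mm; cell floor 6 mm, walls (6 mm thick) 18 mm above the table. Tab 36 mm long, 10 high, with dark finger hole at the -x end (x -153), nearer the robot. Origin on the table under the row middle, z up.
- rack: Grey painted bench rack, empty at first, no pads. Fixed tray 270 x 72 mm, four 60 x 60 mm cells in a row along its x, centres at x -99, -33, 33, 99 mm; cell floor 6 mm, walls (6 mm thick) 18 mm above the table. Tab 36 mm long, 10 high, with dark finger hole at the -x end (x -153), nearer the robot. Origin on the table under the row middle, z up.
- square_bottle: Dark brown square bottle, 42 x 42 mm body 58 mm high, black cap, 86 mm high in all, 120 g; its flat sides are nearly parallel to the carrier at the start. Loose, stands upright; origin at the centre of its underside, z up.
- round_bottle: White round bottle, 40 mm diameter up to 64 mm, paper label, grey cap 30 mm wide, 86 mm high in all, 110 g. Loose, stands upright; origin at the centre of its underside, z up.
- jar: Squat white jar, 45 mm diameter, with a wide black lid 48 mm in diameter from 42 to 58 mm height, 58 mm high in all, 130 g. Loose, stands upright; origin at the centre of its underside, z up.
- nozzle_bottle: White round bottle, 42 mm diameter up to 52 mm, then tapering to a pointed nozzle, 88 mm high in all, 90 g. Loose, stands upright; origin at the centre of its underside, z up.
- pad1: Square cork pad, 56 x 56 x 3 mm, glued to the floor of the carrier cell in which the square bottle stands at the start, under it; it stays there and marks that cell. Origin at the centre of its underside, on the cell floor.
- pad2: Square cork pad, 56 x 56 x 3 mm, glued to the floor of the carrier cell in which the round bottle stands at the start, under it; it stays there and marks that cell. Origin at the centre of its underside, on the cell floor.
- pad3: Square cork pad, 56 x 56 x 3 mm, glued to the floor of the carrier cell in which the jar stands at the start, under it; it stays there and marks that cell. Origin at the centre of its underside, on the cell floor.
- pad4: Square cork pad, 56 x 56 x 3 mm, glued to the floor of the carrier cell in which the nozzle bottle stands at the start, under it; it stays there and marks that cell. Origin at the centre of its underside, on the cell floor.
There are look-alikes about, which are no part of the job. What is shaped like the round_bottle but purple is not meant. What is shaped like the square_bottle but purple is not meant.

How it is judged (in metres and radians):
At the end, for the whole second after the job is handed in: Each container stands released and at rest on the floor of its own rack cell, within 14 mm of the cell centre along and across the row, tilted under 0.1 rad; from carrier x = -99, -33, +33, +99 mm it has gone to rack x = +99, +33, -33, -99 mm (((x of pad1 in the frame of carrier between -0.129 and -0.069 m and x of square_bottle in the frame of rack between 0.085 and 0.113 m) or (x of pad1 in the frame of carrier between -0.063 and -0.003 m and x of square_bottle in the frame of rack between 0.019 and 0.047 m) or (x of pad1 in the frame of carrier between 0.003 and 0.063 m and x of square_bottle in the frame of rack between -0.047 and -0.019 m) or (x of pad1 in the frame of carrier between 0.069 and 0.129 m and x of square_bottle in the frame of rack between -0.113 and -0.085 m)) and y of square_bottle in the frame of rack between -0.014 and 0.014 m and z of square_bottle in the frame of rack between 0.002 and 0.011 m and angle between each of square_bottle, round_bottle, jar, nozzle_bottle's own z axis and vertical below 0.1 rad and linear speed of each of square_bottle, round_bottle, jar, nozzle_bottle below 0.02 m/s and angular speed of each of square_bottle, round_bottle, jar, nozzle_bottle below 0.3 rad/s and contact force between each of square_bottle, round_bottle, jar, nozzle_bottle and the fingers below 0.05 N and ((x of pad2 in the frame of carrier between -0.129 and -0.069 m and x of round_bottle in the frame of rack between 0.085 and 0.113 m) or (x of pad2 in the frame of carrier between -0.063 and -0.003 m and x of round_bottle in the frame of rack between 0.019 and 0.047 m) or (x of pad2 in the frame of carrier between 0.003 and 0.063 m and x of round_bottle in the frame of rack between -0.047 and -0.019 m) or (x of pad2 in the frame of carrier between 0.069 and 0.129 m and x of round_bottle in the frame of rack between -0.113 and -0.085 m)) and y of round_bottle in the frame of rack between -0.014 and 0.014 m and z of round_bottle in the frame of rack between 0.002 and 0.011 m and ((x of pad3 in the frame of carrier between -0.129 and -0.069 m and x of jar in the frame of rack between 0.085 and 0.113 m) or (x of pad3 in the frame of carrier between -0.063 and -0.003 m and x of jar in the frame of rack between 0.019 and 0.047 m) or (x of pad3 in the frame of carrier between 0.003 and 0.063 m and x of jar in the frame of rack between -0.047 and -0.019 m) or (x of pad3 in the frame of carrier between 0.069 and 0.129 m and x of jar in the frame of rack between -0.113 and -0.085 m)) and y of jar in the frame of rack between -0.014 and 0.014 m and z of jar in the frame of rack between 0.002 and 0.011 m and ((x of pad4 in the frame of carrier between -0.129 and -0.069 m and x of nozzle_bottle in the frame of rack between 0.085 and 0.113 m) or (x of pad4 in the frame of carrier between -0.063 and -0.003 m and x of nozzle_bottle in the frame of rack between 0.019 and 0.047 m) or (x of pad4 in the frame of carrier between 0.003 and 0.063 m and x of nozzle_bottle in the frame of rack between -0.047 and -0.019 m) or (x of pad4 in the frame of carrier between 0.069 and 0.129 m and x of nozzle_bottle in the frame of rack between -0.113 and -0.085 m)) and y of nozzle_bottle in the frame of rack between -0.014 and 0.014 m and z of nozzle_bottle in the frame of rack between 0.002 and 0.011 m); the robot touches nothing.
It fails at once if a container tips over (leans more than 0.6 rad) (angle between any of square_bottle, round_bottle, jar, nozzle_bottle's own z axis and vertical above 0.6 rad).
It fails at once if a container is dropped or knocked (faster than 0.6 m/s while not held by the fingers) ((linear speed of square_bottle above 0.6 m/s and contact force between square_bottle and the fingers below 0.01 N) or (linear speed of round_bottle above 0.6 m/s and contact force between round_bottle and the fingers below 0.01 N) or (linear speed of jar above 0.6 m/s and contact force between jar and the fingers below 0.01 N) or (linear speed of nozzle_bottle above 0.6 m/s and contact force between nozzle_bottle and the fingers below 0.01 N)).
It also fails if it takes over 99 s, if anything falls off the work surface, if the arm or the gripper's body presses on something with over 40 N, if the wrist force passes 120 N, or if a joint passes its speed limit or range.

## Working session

There is one attempt and no reset: what is moved stays moved. The work goes in short steps, each a Python script; the robot and the scene stay as the last script left them, time stands still between calls to the robot, and variables do not carry over. Pictures are saved under pics/ and viewed, and the job is handed in when it is done.

```bash
mkdir -p pics; ls; python3 - <<'E'
from bench import bot, imaging
import cv2
for n in("scene","side","wrist"):
    m=imaging.camera_model(n); print(n,m)
    cv2.imwrite(f"pics/{n}0.png",imaging.capture(n))
print(bot.get_state())
E
```

```text
pics
scene {'K': array([[482.53445679,   0.        , 314.6931682 ],
       [  0.        , 482.53445679, 202.78270579],
       [  0.        ,   0.        ,   1.        ]]), 'k1': 0.002186647744361086, 'position': array([823.69390919, 377.94008448, 811.804238  ]), 'rotation': array([0.56784519, 0.00681335, 2.6194235 ])}
side {'K': array([[493.68954077,   0.        , 317.30281618],
       [  0.        , 493.68954077, 192.22333086],
       [  0.        ,   0.        ,   1.        ]]), 'k1': -0.03545436547752499, 'position': array([ 75.31326303, 662.86519288, 631.65379317]), 'rotation': array([ 0.94888505, -0.01626087, -2.51384746])}
wrist {'K': array([[319.66184295,   0.        , 325.67089241],
       [  0.        , 319.66184295, 202.29016021],
       [  0.        ,   0.        ,   1.        ]]), 'k1': -0.005010630478146409, 'position': array([549.99729155,  72.69017759, 373.24111648]), 'rotation': array([-0.29174921,  0.00198583,  0.00030708])}
{'t': 0.15, 'qpos': array([-1.34203810e-01,  3.26796266e-01, -1.93325194e-01,  1.05202360e+00,
       -1.43572108e-05,  1.43657234e+00]), 'joint_velocities': array([ 0.0014954 , -0.00138074,  0.00116872, -0.00030173, -0.00113023,
       -0.00081748]), 'effort': array([ 1.04211274e-03, -4.43704247e+01,  2.62664723e+01,  1.04285317e-02,
       -1.23322516e-04, -3.51401161e-05]), 'tcp_pos': array([5.49561964e+02, 6.40999088e-02, 2.30680408e+02]), 'orientation': array([-3.14025413e+00, -1.66261072e-04,  1.57081640e+00]), 'contact_force': array([ 0.52028396,  0.1055382 , -0.85579539]), 'wrist_torque': array([ 0.02244362, -0.02926693,  0.02525497]), 'opening': 1.0005390180563285}
```

View pics/scene0.png

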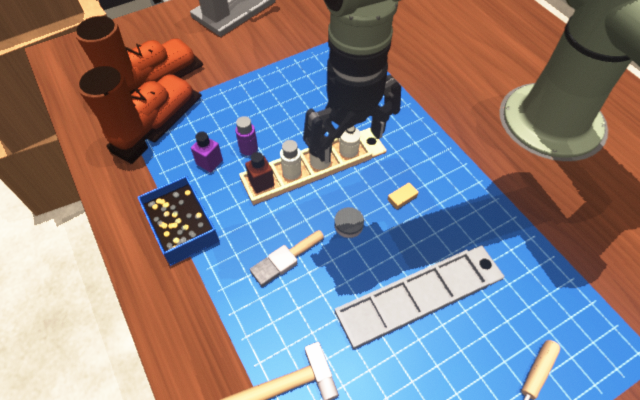

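View pics/side0.png

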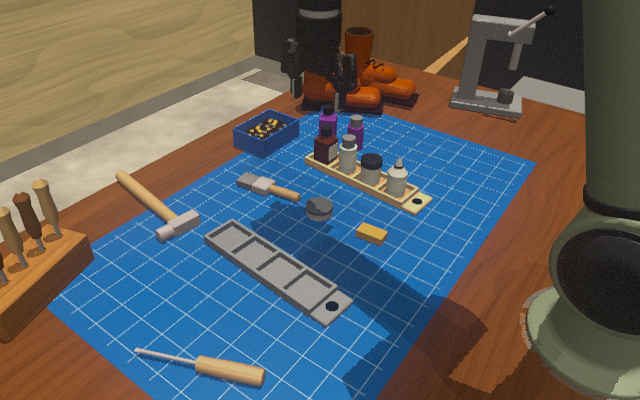

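View pics/wrist0.png

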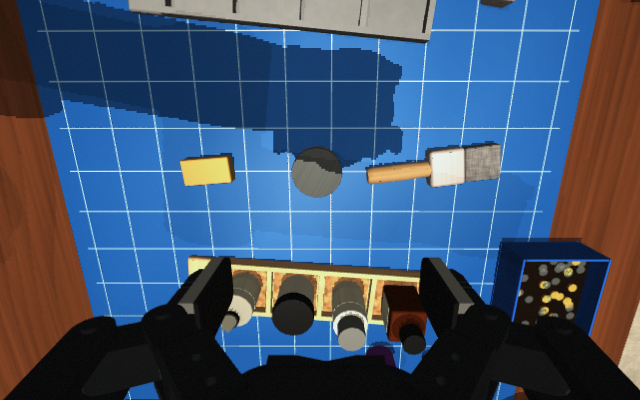

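Scene view: from the tab (robot side, ~(370,140)) the carrier holds the nozzle bottle, jar, round bottle, then the square bottle. Purple look-alikes are at ~(207,152) and (246,137). The rack tab is at ~(487,264).

```bash
cat > h.py <<'E'
import numpy as np, cv2
from scipy.spatial.transform import Rotation as Rn
def Rm(r): return Rn.from_euler('xyz',r).as_matrix()
def project(m,P):
    P=np.atleast_2d(np.asarray(P,float)); c=(P-m['position'])@Rm(m['rotation'])
    s=np.c_[c[:,0]/-c[:,2],-c[:,1]/-c[:,2]]
    s=s*(1+m['k1']*(s**2).sum(1,keepdims=True)); K=m['K']
    return np.c_[s[:,0]*K[0,0]+K[0,2],s[:,1]*K[1,1]+K[1,2]]
def unproject(m,uv,z):
    uv=np.atleast_2d(np.asarray(uv,float));K=m['K']
    d=np.c_[(uv[:,0]-K[0,2])/K[0,0],(uv[:,1]-K[1,2])/K[1,1]];s=d.copy()
    for _ in range(20): s=d/(1+m['k1']*(s**2).sum(1,keepdims=True))
    r=np.c_[s[:,0],-s[:,1],-np.ones(len(s))]@Rm(m['rotation']).T
    return m['position']+r*((z-m['position'][2])/r[:,2])[:,None]
def tray(T,x,y,z):
    c,s=np.cos(T[2]),np.sin(T[2]); return np.array([T[0]+c*x-s*y,T[1]+s*x+c*y,z])
E
python3 - <<'E'
import cv2
i=cv2.imread('pics/scene0.png')
cv2.imwrite('pics/z1.png',cv2.resize(i[110:210,180:400],None,fx=3.6,fy=3.6,interpolation=2))
cv2.imwrite('pics/z2.png',cv2.resize(i[235:355,325:515],None,fx=4,fy=4,interpolation=2))
E
```

```text
(no output)
```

View pics/z1.png

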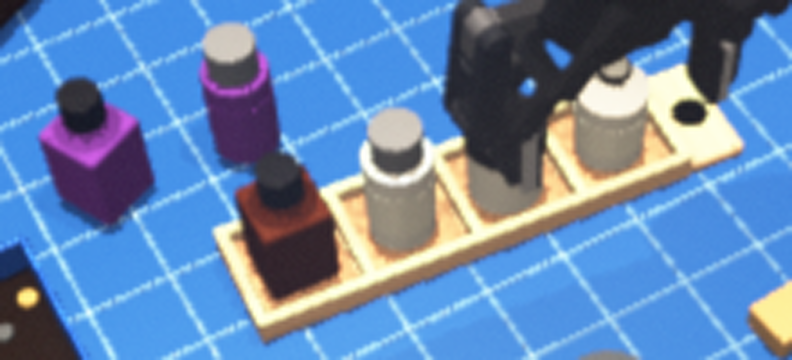

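View pics/z2.png

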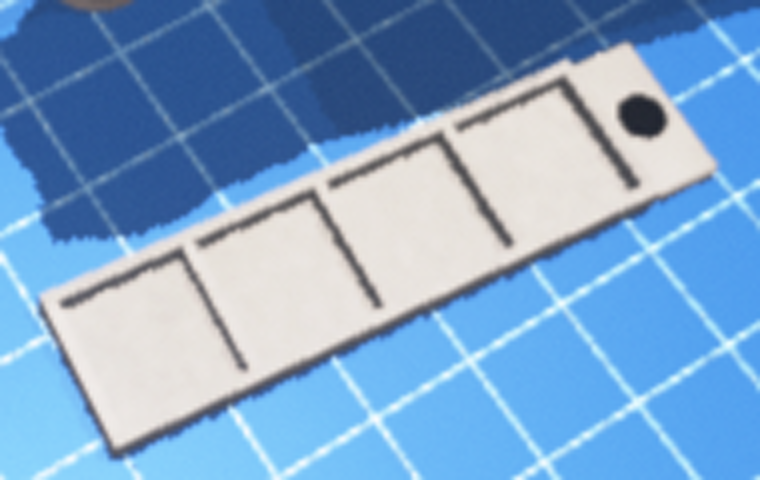

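```bash
cat > est.py <<'E'
from h import *; from bench import imaging
from scipy.optimize import least_squares
m=imaging.camera_model('scene')
def px(p,f,o): return np.array(p,float)/f+o-0.5+0.5/f
def fit(pts,uv,g):
    f=lambda T:(project(m,[tray(T,*p) for p in pts])-uv).ravel()
    r=least_squares(f,g); return r.x,r.fun.round(2)
o1=np.array([180,110]);o2=np.array([325,235])
# world frame: which side is y+? tray x away from robot
C=[(135,-36,18),(135,36,18),(-153,0,10),(-135,36,18)]
ux=px([(217,230),(265,322),(690,110),(690,161)],3.6,o1)
print(fit(C,ux,[580,-100,0.1]))
C=[(135,-36,18),(135,36,18),(-153,0,10),(-135,-36,18)]
ux=px([(40,297),(115,450),(642,116),(572,62)],4,o2)
print(fit(C,ux,[580,200,0.1]))
for n,p,z in [('psq',(79,98),86),('psqbase',(108,200),0),('prd',(230,42),86)]:
    print(n,unproject(m,px([p],3.6,o1),z).round(1))
for n,p,z in [('sq cap',(279,168),95),('rd cap',(396,127),95),('nozzle tip',(615,65),95)]:
    print(n,unproject(m,px([p],3.6,o1),z).round(1))
E
python3 est.py
```

```text
(array([ 5.41172552e+02, -1.56088368e+02, -7.83671613e-02]), array([-0.69, -0.29, -1.06,  0.97,  0.33,  0.31,  1.52, -1.41]))
(array([ 5.22887078e+02,  1.88226078e+02, -9.40349650e-02]), array([-0.21, -0.1 ,  0.18,  0.07,  0.5 ,  0.45, -0.49, -0.45]))
psq [[ 712.2 -269.9   86. ]]
psqbase [[ 714.5 -266.     0. ]]
prd [[ 623.7 -265.1   86. ]]
sq cap [[ 641.7 -165.    95. ]]
rd cap [[ 575.9 -158.4   95. ]]
nozzle tip [[ 452.5 -136.6   95. ]]
```

```bash
python3 - <<'E'
from h import *; from bench import bot,imaging,solve_ik
import math
for y in(0,math.pi):
    print(y,solve_ik([560,16,290],[math.pi,0,y]))
bot.move_ptp([570,16,280],[math.pi,0,-0.086])
m=imaging.camera_model('wrist'); im=imaging.capture('wrist')
import pickle; pickle.dump(m,open('w1.pkl','wb'))
cv2.imwrite('pics/w1.png',im); s=bot.get_state(); print(s['t'],s['tcp_pos'],s['orientation'],m['position'])
def ov(im,m,T):
    for z,xs,ys in[(18,135,36)]:
        p=project(m,[tray(T,a*xs,b*ys,z) for a,b in((1,1),(1,-1),(-1,-1),(-1,1))])
        cv2.polylines(im,[np.int32(p*16)],True,(0,0,255),1,16,4)
    for x in(-99,-33,33,99): 
        p=project(m,[tray(T,x,0,6)])[0]; cv2.circle(im,tuple(np.int32(p)),2,(0,255,0),-1)
ov(im,m,[541.2,-156.1,-.078]);ov(im,m,[522.9,188.2,-.094])
cv2.imwrite('pics/w1o.png',im)
E
```

```text
0 [-0.10319218  0.31475029 -0.05786616  1.19817988  0.          3.03840048]
3.141592653589793 [-0.10319218  0.31475029 -0.05786616  1.19817988  0.         -0.10319218]
1.6917 [569.84552227  15.96886789 279.81179056] [-3.14159110e+00  3.70180366e-04 -8.56233046e-02] [643.7626298    8.499351   422.44387571]
```

View pics/w1o.png

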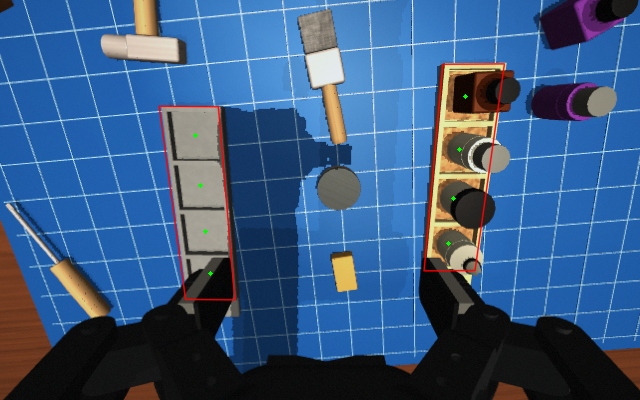

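```bash
python3 - <<'E'
import cv2
i=cv2.imread('pics/w1.png')
cv2.imwrite('pics/z3.png',cv2.resize(i[85:235,140:250],None,fx=4,fy=4,interpolation=2))
cv2.imwrite('pics/z4.png',cv2.resize(i[50:200,420:530],None,fx=4,fy=4,interpolation=2))
cv2.imwrite('pics/z5.png',cv2.resize(i[160:310,410:520],None,fx=4,fy=4,interpolation=2))
E
```

```text
(no output)
```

View pics/z3.png

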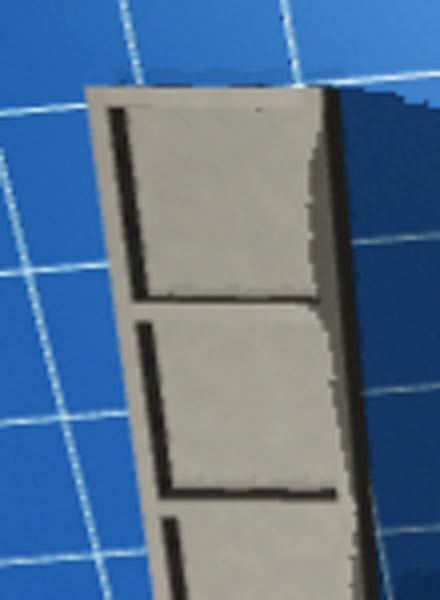

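View pics/z4.png

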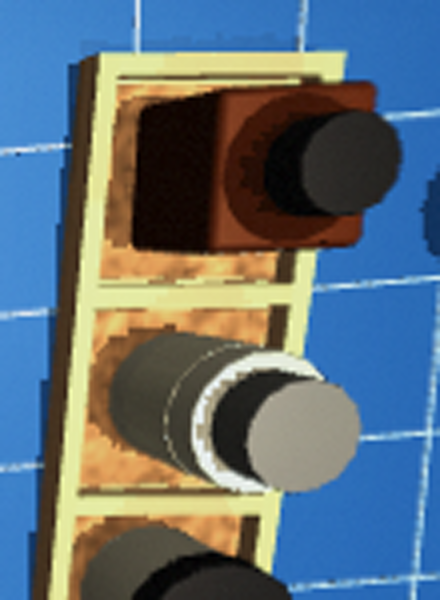

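View pics/z5.png

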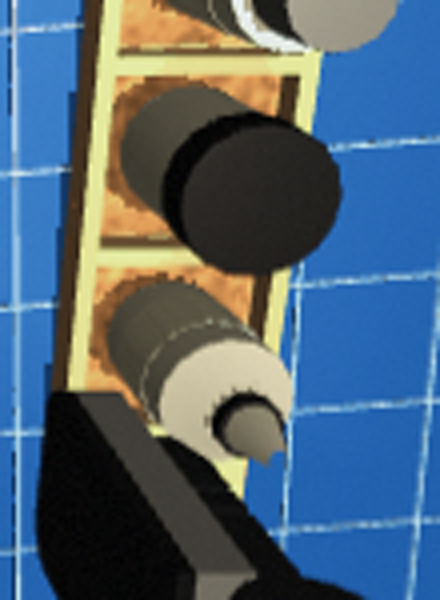

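```bash
cat > est2.py <<'E'
from h import *; import pickle
from scipy.optimize import least_squares
m=pickle.load(open('w1.pkl','rb'))
def px(p,f,o): return np.array(p,float)/f+np.array(o)-0.5+0.5/f
def fit(pts,uv,g):
    f=lambda T:(project(m,[tray(T,*p) for p in pts])-uv).ravel()
    r=least_squares(f,g,loss='soft_l1'); return r.x.round(4),f(r.x).reshape(-1,2).round(2)
T1=fit([(135,36,18),(135,-36,18),(129,30,18),(63,30,18),(-3,30,18),(69,30,18),(3,30,18)],
 px([(87,88),(322,88),(110,107),(135,322),(162,518),(133,303),(160,497)],4,(140,85)),[523,188,-.09]);print('rack',T1)
a=px([(98,53),(347,53),(117,80),(97,308),(76,515),(99,285)],4,(420,50)); b=px([(97,265),(101,246)],4,(410,160))
T2=fit([(135,36,18),(135,-36,18),(129,30,18),(63,30,18),(-3,30,18),(69,30,18),(-69,30,18),(-63,30,18)],np.r_[a,b],[541,-156,-.08]);print('car',T2)
def inC(P): 
    T=T2[0];c,s=np.cos(T[2]),np.sin(T[2]);d=P-np.array([T[0],T[1]]);return np.array([c*d[0]+s*d[1],-s*d[0]+c*d[1]]).round(1)
for n,p,o,z in [('sqcap',(352,162),(420,50),95),('sqbody top-left corners',(222,90),(420,50),67),('sqb',(211,247),(420,50),67),('sqtopright',(375,84),(420,50),67),('sqbr',(362,245),(420,50),67),('rdcap',(303,434),(420,50),95),('jar',(262,200),(410,160),67),('noz',(268,460),(410,160),97)]:
    P=unproject(m,px([p],4,o),z)[0]; print(n,P.round(1),inC(P[:2]))
E
python3 est2.py
```

```text
rack (array([ 5.220128e+02,  1.852872e+02, -9.380000e-02]), array([[-0.22, -0.34],
       [ 0.23,  0.12],
       [-0.38,  0.08],
       [ 0.32, -0.1 ],
       [-0.06, -0.29],
       [ 0.22, -0.01],
       [-0.12,  0.7 ]]))
car (array([ 5.417987e+02, -1.588104e+02, -7.590000e-02]), array([[ 0.38,  0.2 ],
       [-0.28, -0.31],
       [ 0.25, -1.07],
       [-0.19, -0.44],
       [ 0.09,  0.16],
       [-0.22,  0.3 ],
       [ 0.28,  0.38],
       [-0.32,  0.97]]))
sqcap [ 643.  -167.7   95. ] [101.5  -1.2]
sqbody top-left corners [ 663.5 -147.8   67. ] [120.5  20.2]
sqb [ 624.3 -146.7   67. ] [81.4 18.3]
sqtopright [ 661.7 -187.2   67. ] [121.7 -19.2]
sqbr [ 621.5 -187.    67. ] [ 81.6 -22.1]
rdcap [ 577.3 -160.3   95. ] [35.5  1.2]
jar [ 512.5 -155.2   67. ] [-29.4   1.4]
noz [ 444.7 -147.1   97. ] [-97.8   4.4]
```

```bash
cat >> est2.py <<'E'
P=unproject(m,px([(227,400)],4,(410,160)),61)[0]; print('noz shoulder',P.round(1),inC(P[:2]))
E
python3 est2.py | tail -1
cat > pp.py <<'E'
from h import *; from bench import bot,imaging
import math
CAR=[541.5,-157.5,-.077]; RACK=[522.4,186.8,-.094]
def ori(y): return [math.pi,0,math.pi+y if y<0 else y-math.pi]
def st(tag):
    s=bot.get_state(); print(tag,round(s['t'],2),s['tcp_pos'].round(1),'f',s['contact_force'].round(1),'op',round(s['opening'],3)); return s
def pick(x,y,yaw,z,op=0.85):
    bot.grip(op,40)
    bot.move_ptp([x,y,175],ori(yaw)); bot.movel([x,y,z+15],max_speed=150); 
    bot.movel([x,y,z],max_speed=60); st('at'); bot.grip(0.0,40); st('gripped')
    bot.movel([x,y,z+25],max_speed=40); bot.movel([x,y,180],max_speed=150); st('lifted')
def over(rx,dx=0,dy=0):
    p=tray(RACK,rx+dx,dy,180); bot.move_ptp(p,ori(RACK[2])); st('over')
def place(rx,z,dx=0,dy=0,rel=0.8):
    p=tray(RACK,rx+dx,dy,0); zp=z-3
    bot.movel([p[0],p[1],zp+25],max_speed=150); bot.movel([p[0],p[1],zp+6],max_speed=50); bot.dwell(.2); st('pre')
    print('touch',bot.movel([p[0],p[1],zp-4],max_speed=12,threshold=3)); st('down')
    bot.grip(rel,20); bot.dwell(.2); st('rel'); q=bot.get_state()['tcp_pos']
    bot.movel([p[0],p[1],q[2]+20],max_speed=60); bot.movel([p[0],p[1],180],max_speed=200)
def snap(n,f):
    cv2.imwrite(f'pics/{f}.png',imaging.capture(n))
E
python3 - <<'E'
from pp import *
pick(576.6,-159.3,-.077,30); snap('side','r1')
over(-33); snap('side','r2'); snap('scene','r3')
E
```

```text
noz shoulder [ 444.9 -150.4   61. ] [-97.2   1.1]
at 6.29 [ 576.2 -159.1   29.6] f [-0.1  0.2  0.6] op 0.853
gripped 6.68 [ 577.  -159.4   30.4] f [-0.9 -1.2  2.7] op 0.46
lifted 8.44 [ 575.9 -159.   179. ] f [-0.1  0.7 -1.4] op 0.46
over 9.84 [490.2 189.2 180. ] f [-0.8 -0.8 -0.6] op 0.459
```

```bash
python3 -c "
import cv2,numpy as np
a=cv2.imread('pics/r1.png')[0:260,200:520];b=cv2.imread('pics/r2.png')[60:320,150:470]
cv2.imwrite('pics/r12.png',cv2.resize(np.hstack([a,b]),(800,325)))"
```

```text
(no output)
```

View pics/r12.png

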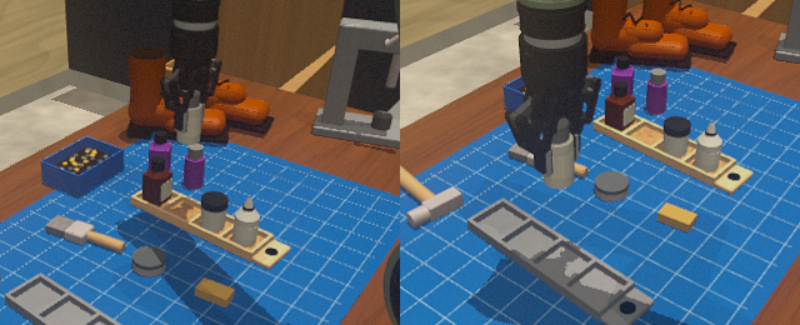

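View pics/r3.png

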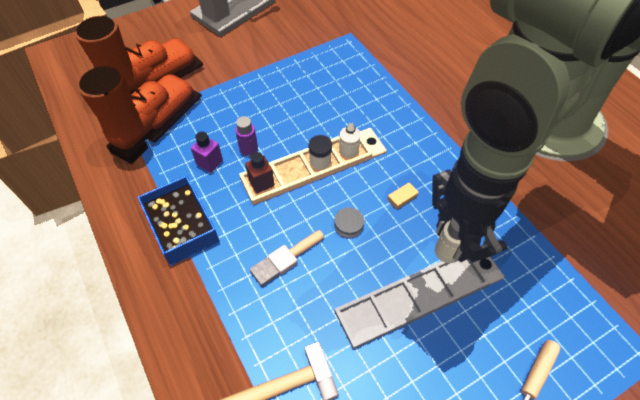

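The round bottle is held upright. The carrier cell at +33 is empty, and the other three containers haven't moved. Next I place it.

```bash
python3 - <<'E'
from pp import *
place(-33,30)
m=imaging.camera_model('scene'); im=imaging.capture('scene'); cv2.imwrite('pics/r4.png',im)
m2=imaging.camera_model('wrist'); im2=imaging.capture('wrist'); cv2.imwrite('pics/r5.png',im2)
a=im[100:220,230:400];b=im[225:355,320:520]
cv2.imwrite('pics/r4z.png',cv2.resize(a,None,fx=4.5,fy=4.5,interpolation=2))
cv2.imwrite('pics/r4y.png',cv2.resize(b,None,fx=4,fy=4,interpolation=2))
E
```

```text
pre 11.68 [489.8 190.   33.2] f [ 0.7 -0.3 -0.7] op 0.46
touch True
down 12.22 [489.6 189.9  27.4] f [-0.4 -1.   4.9] op 0.458
rel 12.81 [488.7 189.7  26.7] f [-0.2  0.  -0.1] op 0.796
```

View pics/r4z.png

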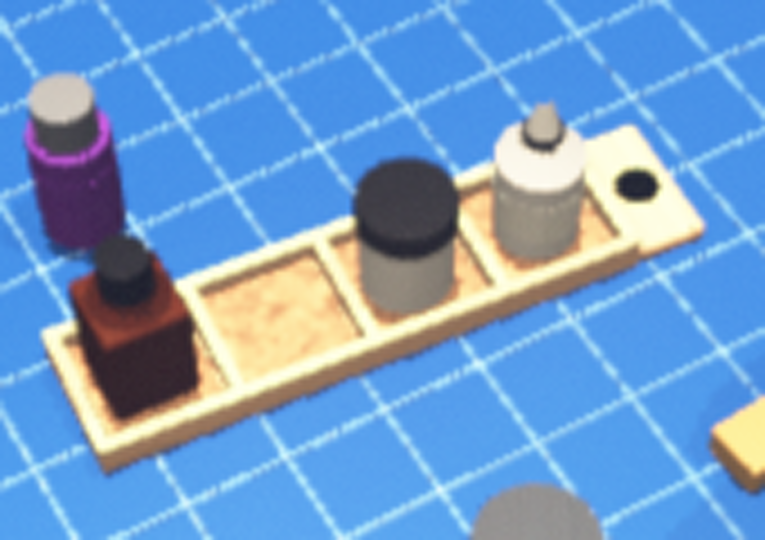

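View pics/r4y.png

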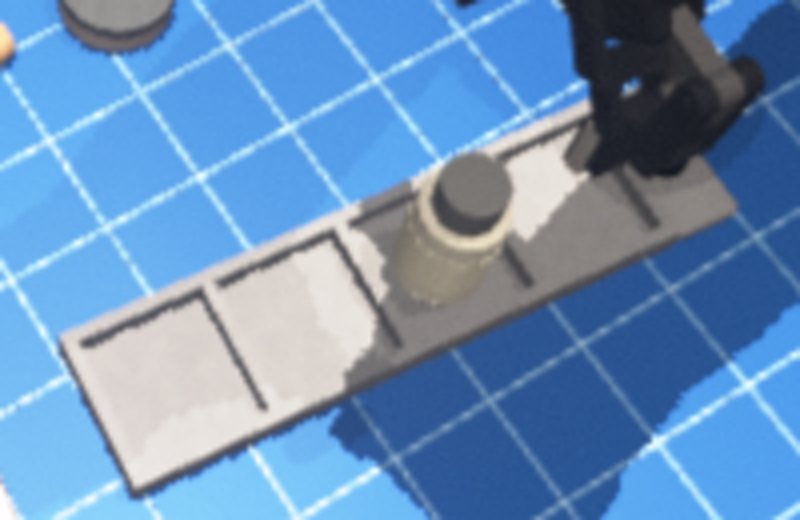

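View pics/r5.png

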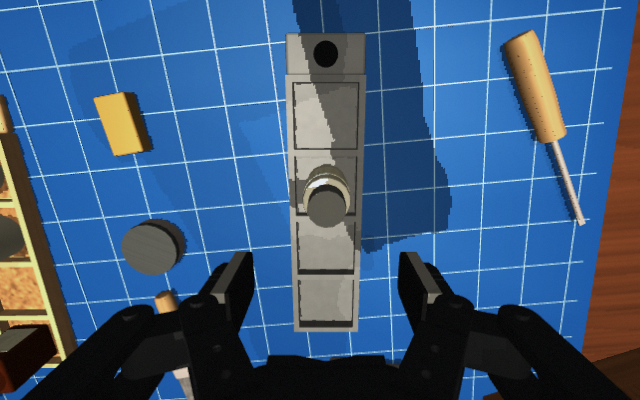

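Round bottle stands in rack cell 2 from the tab, cap at scene ~(438,276). Checking centring and re-measuring the rest.

```bash
cat > chk.py <<'E'
from pp import *
def loc(T,P):
    c,s=np.cos(T[2]),np.sin(T[2]);d=P[:2]-np.array(T[:2]);return np.array([c*d[0]+s*d[1],-s*d[0]+c*d[1]]).round(1)
m=imaging.camera_model('scene')
E
python3 - <<'E'
from chk import *
P=unproject(m,[(473/4+320,205/4+225)],92)[0]; print('rd',P.round(1),loc(RACK,P))
w=imaging.camera_model('wrist');P=unproject(w,[(326,206)],92)[0]; print('rd wrist',P.round(1),loc(RACK,P))
# rack inner edges from wrist: outer corners (293,331),(358,330) ; hole (326,54)
for q,z in(((293,331),18),((358,330),18),((326,54),10)):
    P=unproject(w,[q],z)[0]; print(P.round(1),loc(RACK,P))
for n,q,z in(('jar',(407,203),67),('noz sh',(540,160),61),('noztip',(545,104),97),('sq',(124,256),95)):
    P=unproject(m,[(q[0]/4.5+230,q[1]/4.5+100)],z)[0]; print(n,P.round(1),loc(CAR,P))
E
```

```text
rd [496.9 199.   92. ] [-26.5   9.7]
rd wrist [486.6 189.2  92. ] [-35.9  -1. ]
[652.6 136.4  18. ] [134.3 -37.9]
[658.1 209.4  18. ] [133.   35.2]
[370.3 200.2  10. ] [-152.7   -0.9]
jar [ 513.6 -148.2   67. ] [-28.5   7.1]
noz sh [ 446.9 -143.7   61. ] [-95.3   6.4]
noztip [ 446.2 -144.6   97. ] [-96.    5.6]
sq [ 641.6 -163.4   95. ] [100.3   1.9]
```

Relative to the wrist-seen rack corners, the bottle is about 2 mm or less from its cell centre. My scene reading was of the middle of the cap rather than its top, which explains its offset. Next the jar, to +33.

```bash
python3 - <<'E'
from pp import *
pick(512.3,-154.5,-.077,35,op=0.9); 
over(33,-1); snap('side','j1'); snap('scene','j2')
a=cv2.imread('pics/j1.png')[60:320,150:470];b=cv2.imread('pics/j2.png')[120:380,230:550]
cv2.imwrite('pics/j12.png',cv2.resize(np.hstack([a,b]),(800,325)))
E
```

```text
at 17.14 [ 511.9 -154.3   34.6] f [ 0.1 -0.   0.1] op 0.902
gripped 17.52 [ 512.6 -154.7   35.4] f [-1.   0.   3.4] op 0.545
lifted 19.24 [ 511.7 -154.2  179.1] f [-0.4  0.5 -0.7] op 0.549
over 20.52 [554.4 182.8 179.7] f [0.8 0.9 0.2] op 0.548
```

View pics/j12.png

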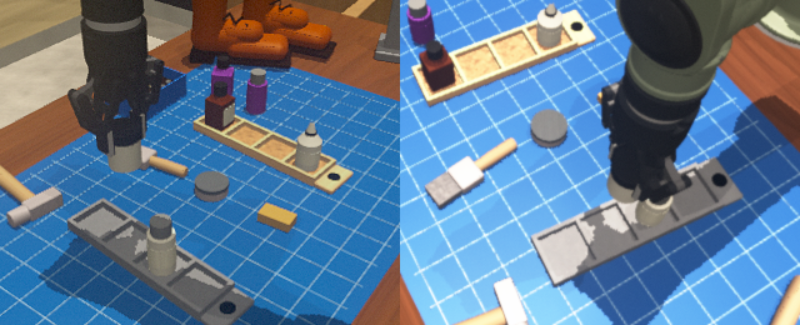

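The jar is held upright by its lid, and the round bottle stands in its rack cell. I'll place the jar, then pick the nozzle bottle.

```bash
python3 - <<'E'
from pp import *
place(33,35,dx=-1,rel=0.85); snap('wrist','j3')
pick(445,-148.8,-.077,28)
over(99,-1); snap('side','n1'); snap('scene','n2')
a=cv2.imread('pics/n1.png')[60:320,150:470];b=cv2.imread('pics/n2.png')[120:380,230:550]
cv2.imwrite('pics/n12.png',cv2.resize(np.hstack([a,b]),(800,325)))
E
```

```text
pre 22.32 [554.5 183.9  38.2] f [-0.2 -0.5 -2. ] op 0.547
touch True
down 22.87 [554.3 183.8  32.4] f [-0.6 -0.1  3.8] op 0.551
rel 23.44 [553.4 183.6  31.6] f [-0.5  0.4  0.3] op 0.85
at 27.73 [ 444.6 -148.6   27.7] f [ 0.2 -0.   0.2] op 0.851
gripped 28.12 [ 445.2 -148.9   28.4] f [-0.8  0.1  3.4] op 0.483
lifted 29.89 [ 444.4 -148.5  179.2] f [-0.1 -0.2 -1.4] op 0.482
over 31.27 [619.8 176.3 179.8] f [-0.2 -1.2 -0.8] op 0.482
```

View pics/n12.png

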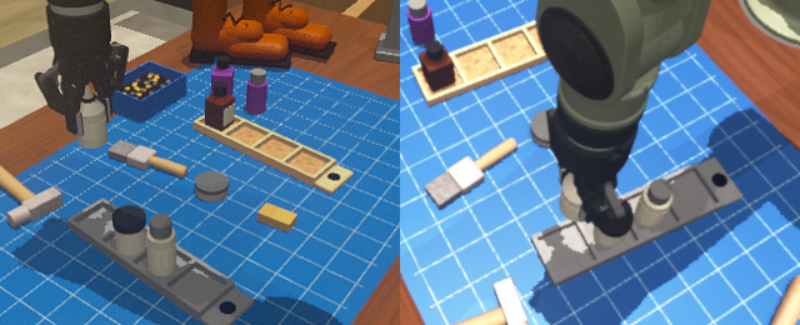

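View pics/j3.png

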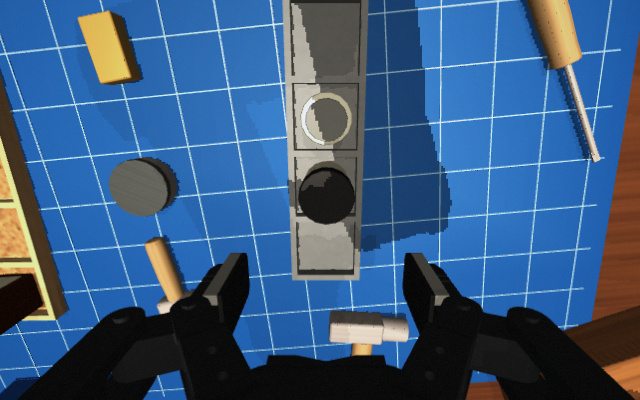

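The jar stands in the +33 cell with its lid at (326,194) in the wrist view. The nozzle bottle is held upright. I'll place it, then pick the square bottle.

```bash
python3 - <<'E'
from pp import *
place(99,28,dx=-1); snap('wrist','n3')
pick(642.4,-166,-.04,30)
over(-99,-1); snap('side','s1'); snap('scene','s2')
a=cv2.imread('pics/s1.png')[60:320,150:470];b=cv2.imread('pics/s2.png')[120:380,230:550]
cv2.imwrite('pics/s12.png',cv2.resize(np.hstack([a,b]),(800,325)))
E
```

```text
pre 33.12 [620.2 177.7  31.2] f [ 0.5  0.1 -1.1] op 0.48
touch True
down 33.67 [620.  177.6  25.4] f [-0.3 -0.2  4.9] op 0.481
rel 34.25 [619.  177.5  24.4] f [-0.6 -0.2  0.2] op 0.8
at 38.55 [ 641.9 -165.9   29.4] f [-0.1 -0.1  1. ] op 0.846
gripped 38.92 [ 642.8 -166.1   30.4] f [ 0.4 -0.2  1.4] op 0.488
lifted 40.68 [ 641.7 -165.7  178.9] f [-0.1 -0.  -1.7] op 0.489
over 42.24 [423.9 195.8 180.1] f [-0.1 -0.2 -1.6] op 0.489
```

View pics/s12.png

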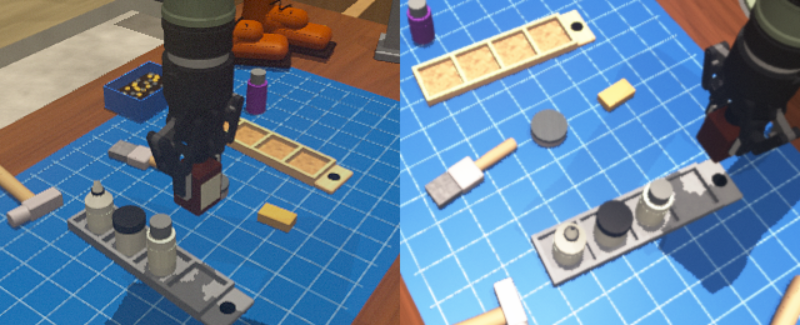

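View pics/n3.png

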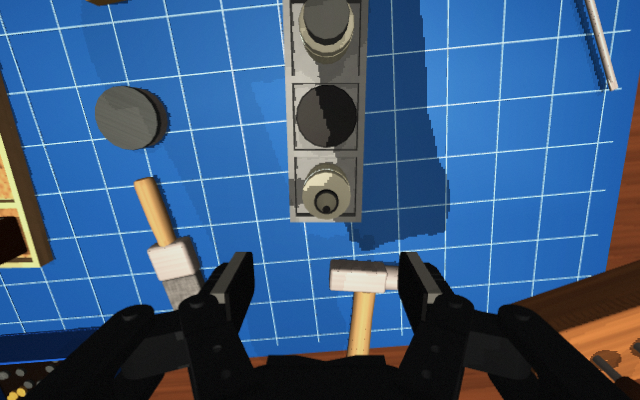

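Three containers are upright in their cells and the square bottle is held over the tab-end cell. Now I place it and check from a clear pose.

```bash
python3 - <<'E'
from pp import *
place(-99,30,dx=-1)
bot.move_ptp([480,187,280],ori(RACK[2])) 
import pickle
m=imaging.camera_model('wrist'); im=imaging.capture('wrist'); cv2.imwrite('pics/f1.png',im); pickle.dump(m,open('f1.pkl','wb'))
cv2.imwrite('pics/f1z.png',cv2.resize(im[10:250,260:400],None,fx=2.5,fy=2.5,interpolation=2))
bot.move_ptp([480,-150,280],ori(RACK[2])); st('end')
for n in('scene','side'): snap(n,'f_'+n)
a=cv2.imread('pics/f_scene.png')[220:350,320:520];b=cv2.imread('pics/f_side.png')[160:330,190:370]
cv2.imwrite('pics/f2z.png',cv2.resize(a,None,fx=4,fy=4,interpolation=2))
cv2.imwrite('pics/f3z.png',cv2.resize(b,None,fx=3.5,fy=3.5,interpolation=2))
E
```

```text
pre 44.08 [423.  196.2  33.2] f [ 0.1  0.8 -1.2] op 0.481
touch True
down 44.62 [422.9 196.2  27.3] f [0.  0.1 4.5] op 0.488
rel 45.2 [422.1 196.   26.7] f [-0.4 -0.8 -0.2] op 0.8
end 48.36 [ 480.  -149.   279.8] f [0.6 0.2 1. ] op 0.8
```

View pics/f1z.png

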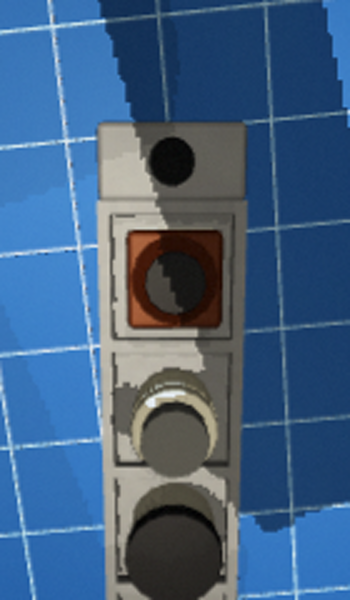

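View pics/f2z.png

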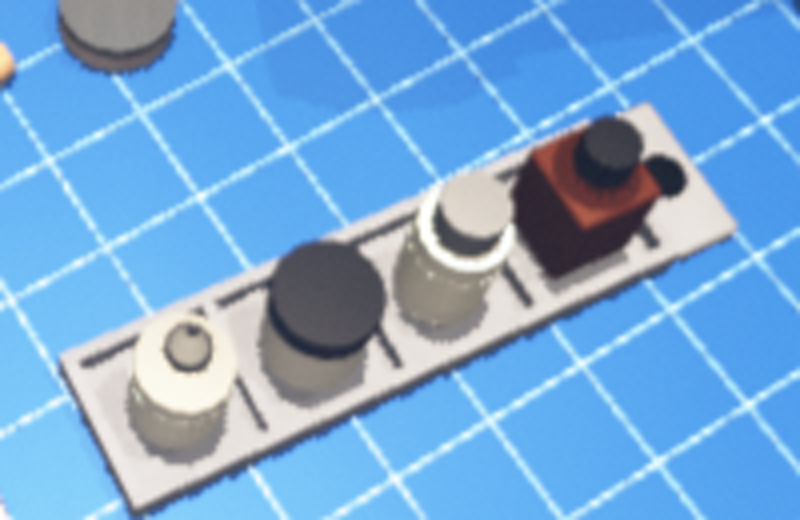

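View pics/f3z.png

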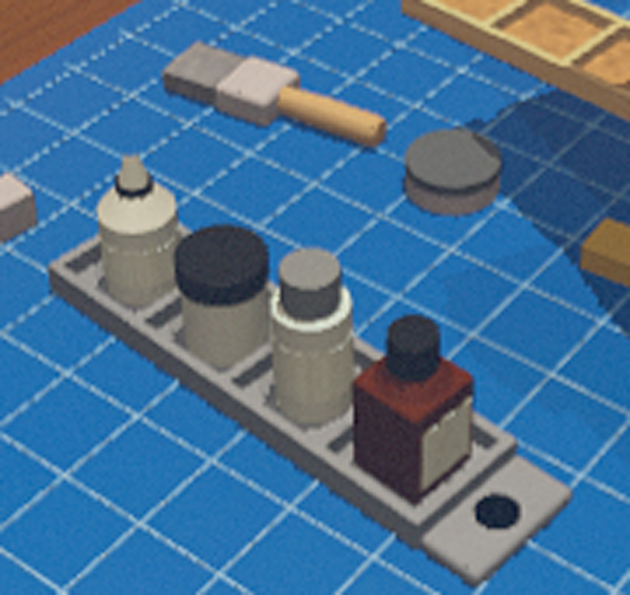

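All four are upright and released, in the order square, round, jar, nozzle from the rack tab. One numerical check before hand-in.

```bash
python3 - <<'E'
from chk import *
R=[522.9,188.2,-.094]
for n,q,z in(('sq',(612,142),92),('rd',(476,201),92),('jar',(327,288),64),('noz',(190,335),92)):
    P=unproject(m,[(q[0]/4+320,q[1]/4+220)],z)[0]; print(n,loc(R,P))
bot.sign_off(); 
E
```

```text
sq [-98.8   0.7]
rd [-33.6  -0.1]
jar [30.6 -1. ]
noz [98.2  1.8]
the job is handed in; nothing more can be done
```

All four containers are in the grey rack in reverse order, and the job is handed in. From the rack's finger-hole tab they stand square bottle, round bottle, jar, nozzle bottle. I lowered each one until light contact (under 5 N) and released it there, with nothing dropped or tipped.

- **Position:** in the final scene-camera picture each container is within about 3 mm of its cell centre, against the 14 mm allowed.
- **Upright and clear:** all four look upright in the scene and side views. The arm had moved away from the rack before hand-in.
- **Time:** about 48 s of the 99 s allowed.
- **Disagreements:** the scene and wrist cameras put the trays about 3 mm apart in y, so I used the average for the moves. One mid-job scene reading put the round bottle about 10 mm off, because I had picked the middle of the cap instead of its top. The wrist view and the final check both put it on centre.
- **Not checked:** sign-off gives no verdict, and I did not measure tilt numerically.

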